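# Pack the vial case, close the lid and turn the latch

### The arm

A 6-joint arm with a two-finger parallel gripper is mounted at the origin on the work surface; the furniture and walls round the work are solid. World frame = base frame: x ahead of the robot, y to its left, z up, the work surface at z = 0. Lengths are in mm, angles in rad, forces in N, time in s.
With the tool pointing down it reaches from about 325 to 875 mm from the base axis. Payload 4.4 kg.
Tool frame: the origin (TCP) lies midway between the tips of the shut fingers; the grasp point (between the pads) lies bot.hold_point_z behind it (bot.hold_point_z is the distance from the TCP to the grasp point, in mm); z points along the fingers, y is the line along which they close (so a half turn about z gives the same grasp; the last joint's range is limited). The gripper opens to 85 mm and grips with 20 to 120 N. Pads are 22 mm wide; open, the fingers measure 114 mm over their backs; the gripper's body (76 mm by 85 mm) begins 54 mm behind the grasp point. The pads swing forward as they close: fully open they stand 13 mm farther back than shut.
Start: joints at [-1.381, 0.207, 1.542, -0, 1.393, -0.15], TCP at [191.634, -542.129, 231.282] pointing down, gripper open.
Joint ranges: [-2.73, 2.73], [-0.86, 2.22], [0.23, 2.46], [-1.11, 4.25], [0.08, 2.63], [-2.82, 2.82]. Speed limits (rad/s): [2.79, 2.79, 3.14, 3.14, 3.14, 3.14].

### API

Orientations are given as a unit quaternion [x, y, z, w].
In Python, from rig import bot gives the robot as it stands.
- The arm moves only by the tool carry_out, never from a script. Its argument "moves" is one flat list of numbers, 7 for each row, row after row: the closure, from 0 (fully open) to 1 (shut), then the shift along the tool's x, y, z in m, then the turn, a rotation vector about the tool's x, y, z in rad. In form: [fingers, tx, ty, tz, ax, ay, az, fingers, tx, ty, tz, ax, ay, az, ...]. A call has exactly 10 rows; each row is the pose to reach, as a shift and turn from the pose commanded when the call began, along the tool's axes at that moment; what a row does not reach only later rows make up. A row lasts 1/8 s, in which the tool goes at most 62.5 mm and 10.7 degrees, less where a joint would pass 70% of its speed; a pose out of reach is approached as far as the arm can. A call with a gripper value outside its range is refused whole. The fingers move at their own pace and stop on an object; "force" is the grip in N (left out, the last holds). Time passes only in rows, so rows that repeat a pose let the fingers close, or fill a call up. It gives the time, the measured TCP pose, the force, the opening and the grip force at its end, in the units of the state.
- bot.sense(): the state, without advancing time (a new reading comes with each control period).
- bot.capture(name): name is "scene" or "top" or "wrist"; returns (picture, depth): 480x640x3 uint8, red, green, blue; 480x640 float32, mm along the optical axis (not along the pixel's ray), 0 where there is no reading.
- bot.calibration(name): a dict with "fx", "fy", "cx", "cy" (pixels), "D" ([k1, k2, p1, p2, k3] as OpenCV has them; the pictures are not rectified), "pose" (4x4, takes a point from camera to world coordinates). Camera axes: x right, y up, looking along -z (the intrinsics and any distortion apply to the point x, -y, -z); pixel columns grow to the right and rows downward; lengths in mm; the calibration is good to about 2 mm. A picture is of the moment at which its call begins: read the wrist's pose just before it. calibration takes no time and is no camera call; for the wrist camera it gives the pose at the moment of the call.
- bot.finish_job(): hands the job in; it is judged then, once.
The state is a dict: "clock": time; "joint_positions": joint angles; "dq": joint speeds; "effort": joint torques, N m; "tool_pos": TCP position; "tcp_rot": TCP orientation; "force": force on the tool from outside, world axes, zero at the start; "moment": the same for the moment, N m; "grip_width": finger opening in mm; "finger_force": force on a finger pad.
Only numpy, scipy, OpenCV 4.12 (cv2) and the standard library are available. Lean on these libraries where they do the work, as an engineer would, in place of code of your own. Each camera call takes 0.05 s, during which the arm holds its last target. There are 200 camera calls.

### The job

Get the sample case ready to carry. Lay the black-capped vial from the sloped stand flat in the empty yellow cradle, and lay the vial that sticks up out of its black cradle down flat in that same cradle, leaving the third vial lying as it is. When nothing stands above the rim, close the lid fully, and only then turn the black latch knob until its white mark points straight at the red mark on the lid; do not shift or tip the brown bottle and the two beakers near by.

Things in the scene. Friction and masses are not known exactly. Their poses are not given: they have to be found in the camera images.
- sample_case: Blue case, fixed. Origin on the table under the middle of the cradles; x towards the hinge (roughly to the robot's right), y along its width (roughly away from the robot). Inside x -32 to 46, y -87 to 87 mm; walls 4 mm; floor z = 5, rim z = 33 mm. Latch boss x -86 to -44, y -22 to 22, 41 high. Three cradles at y = -48, 0, 48, in any order
- bay_yellow: Empty yellow cradle, 45 mm wide, fixed; origin under its middle on the case floor, axes as the case's. Two V saddles, 6 mm thick, at x = -21 and 21 mm, tops at z = 12, carry a vial lying along x, either way round, axis at z = 16 mm, middle at x = 0 (+-4); open between them down to z = 2 but for a 6 mm high rib at x = -13. Block 20 mm high at x = 30 to 45. The black-capped vial belongs here
- bay_mid: Black cradle, 45 mm wide, fixed; origin under its middle on the case floor, axes as the case's. Two V saddles, 6 mm thick, at x = -21 and 21 mm, tops at z = 12, carry a vial lying along x, either way round, axis at z = 16 mm, middle at x = 0 (+-4); open between them down to z = 2 but for a 6 mm high rib at x = -13. Block 20 mm high at x = 30 to 45, on which the vial that sticks up leans
- bay_end: Black cradle, 45 mm wide, fixed; origin under its middle on the case floor, axes as the case's. Two V saddles, 6 mm thick, at x = -21 and 21 mm, tops at z = 12, carry a vial lying along x, either way round, axis at z = 16 mm, middle at x = 0 (+-4); open between them down to z = 2 but for a 6 mm high rib at x = -13. Block 20 mm high at x = 30 to 45; it holds the vial that already lies flat
- stand: Fixed aluminium stand for one vial, 90 x 60 mm foot; origin under its middle. Its cradle slopes 35 degrees (0.61 rad), rising towards the stand's +x (roughly towards the robot); two white V saddles like those of the case cradles, 42 mm apart, and a stop at the low end. The vial's middle is about 40 mm above the table; the stand's highest point is about 57 mm
- vial_new: Black-capped glass vial, 17 mm across, 52 mm long with its 12 mm cap; origin at the centre of its foot, z along the vial towards the cap. At the start it lies on the sloped stand, cap end up. 14 to 28 g
- vial_new_mid (a point): Middle of the black-capped vial, on its axis 26 mm from the foot
- vial_proud: White-capped vial that sticks up, 17 mm across, 52 mm long with its 12 mm cap; origin at the centre of its foot, z along the vial towards the cap. At the start its foot stands on the cradle floor behind the rib and its cap end leans on the block at the hinge end, so it rises about 24 degrees towards the hinge and stands about 11 mm above the rim. 14 to 28 g
- vial_proud_mid (a point): Middle of that vial, on its axis 26 mm from the foot
- vial_home: White-capped vial that already lies flat in its cradle, 17 mm across, 52 mm long with its 12 mm cap; origin at the centre of its foot, z along the vial towards the cap. Leave it there
- vial_home_mid (a point): Middle of the vial that already lies flat
- lid (a joint): Angle of the grey lid, rad: 0 shut, 1.95 fully open (upward, away from the latch); starts 1.45 to 1.9. Stiff hinge: stays where left, needs 1 to 2 N at its edge. Flat plate 182 mm wide, 8 mm thick, from 2 to 92 mm off the hinge line; its underside lies in the plane of the hinge line, so shut it covers z = 33 to 41 mm
- lid_hinge (a point): Middle of the lid's hinge line, at x = 50, z = 33 mm in the case's frame; the line runs along the case's y
- lid_edge (a point): Middle of the lid's free edge, half way through its thickness, 92 mm from the hinge line
- latch (a joint): Angle of the latch knob, rad, positive anticlockwise from above: 0 = white mark and steel tongue point along the case's +x at the red mark on the lid (latched); starts 1.15 to 1.5 (turned off the lid). Range -0.5 to 1.7, friction 0.04 N m, no stop or spring at 0
- latch_grip (a point): Middle of the knob's black bar on its vertical axis, 52 mm above the table (case frame x = -68, y = 0 mm). The bar is 34 x 12 x 16 mm, from z = 44 to 60 mm; grip it across its 12 mm, it is long in the direction in which the mark points (point x axis)
- brown_bottle: Loose brown powder bottle, 52 mm across, 100 mm high, close to the high end of the stand; origin under its middle. Leave alone
- small_beaker: Loose glass beaker, 40 x 44 mm, 60 mm high, close to the latch; origin under its middle. Leave alone
- orange_beaker: Loose beaker with orange contents, 41 x 46 mm, 59 mm high, close beside the stand; origin under its middle. Leave alone
There are look-alikes about, which are no part of the job. Leave any blue or orange look-alike of the vial_new alone. Leave any orange or turquoise look-alike of the vial_proud alone.

How it is judged:
By the outcome, as a careful person would: the job done as asked, in the order asked, and still so for the second after the job is handed in, with the robot touching nothing.
It also fails if it takes over 72 s, if anything falls off the work surface, if the arm or the gripper's body presses on something with over 40 N, if the wrist force passes 120 N, or if a joint passes its speed limit or range.

## Working session

There is one attempt and no reset: what is moved stays moved. The work goes in short steps, Python scripts to look and compute and a tool call to move; the robot and the scene stay as the last step left them, time stands still between calls to the robot, and variables do not carry over. Pictures are saved under pics/ and viewed, at most 10 in all, crops included, and the job is handed in when it is done.

Besides the shell and the picture viewer there is one more tool, called by a JSON object that holds its "op" and its "data". carry_out: Moves the arm, as the interface text tells. Its arguments: {"type":"object","properties":{"moves":{"type":"array","items":{"type":"number"}},"force":{"type":"number"}},"required":["moves"]}

```bash
mkdir -p pics; ls; python3 - <<'E'
from rig import bot
import cv2,numpy as np
for n in ("scene","top"):
    p,d=bot.capture(n); cv2.imwrite(f"pics/{n}0.png",p[:,:,::-1]); np.save(f"{n}0.npy",d); np.save(f"{n}0p.npy",p)
    c=bot.calibration(n); print(n,c)
print(bot.sense(), bot.hold_point_z)
E
```

```text
pics
scene {'fx': 501.028001210164, 'fy': 501.028001210164, 'cx': 312.7385377290947, 'cy': 231.41737208694067, 'D': array([0.01519725, 0.        , 0.        , 0.        , 0.        ]), 'pose': array([[-7.11346591e-01,  4.41516484e-01, -5.46853931e-01,
        -1.68095121e+01],
       [-7.02711675e-01, -4.61724941e-01,  5.41300638e-01,
         6.27098169e+02],
       [-1.35029444e-02,  7.69333005e-01,  6.38705251e-01,
         5.85046059e+02],
       [ 0.00000000e+00,  0.00000000e+00,  0.00000000e+00,
         1.00000000e+00]])}
top {'fx': 465.9268425332745, 'fy': 465.9268425332745, 'cx': 321.70384090961034, 'cy': 240.52357037228208, 'D': array([0.00159236, 0.        , 0.        , 0.        , 0.        ]), 'pose': array([[-1.16663350e-02,  9.81758203e-01, -1.89775465e-01,
         2.86831908e+02],
       [-9.99738919e-01, -1.51810418e-02, -1.70771450e-02,
         1.52962874e+02],
       [-1.96466164e-02,  1.89526690e-01,  9.81678992e-01,
         8.81794753e+02],
       [ 0.00000000e+00,  0.00000000e+00,  0.00000000e+00,
         1.00000000e+00]])}
{'clock': 0.1, 'joint_positions': array([-1.38151012e+00,  2.07391583e-01,  1.54283038e+00,  4.09529109e-05,
        1.39353031e+00, -1.50490560e-01]), 'dq': array([-0.00063318, -0.00075059, -0.0055083 , -0.0014008 ,  0.00089098,
       -0.00046362]), 'effort': array([-1.57175118e-04, -3.84090650e+01, -2.92549109e+01, -1.56445767e-04,
        4.85014636e-03,  8.79964901e-08]), 'tool_pos': array([ 191.50739435, -541.42877314,  230.20049697]), 'tcp_rot': array([ 9.85603683e-01,  1.69068663e-01, -7.96827308e-07, -1.08000040e-03]), 'force': array([ 0.85655018, -0.09920836, -0.13558938]), 'moment': array([ 0.0236368 , -0.01772524,  0.03181911]), 'finger_force': 0.0, 'grip_width': 85.68234977107934} 18.700000000000003
```

View pics/top0.png

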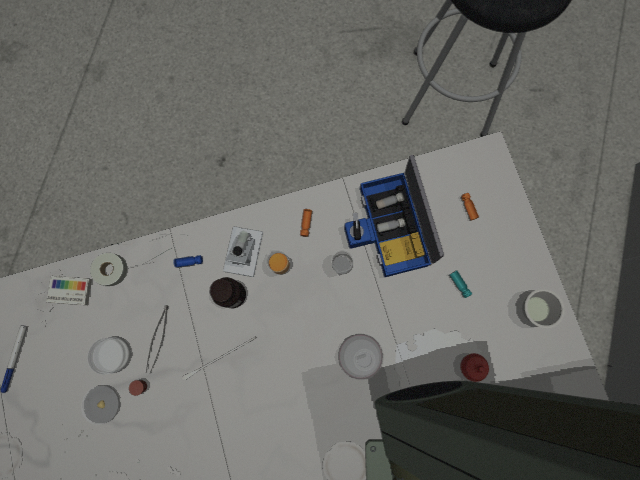

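View pics/scene0.png

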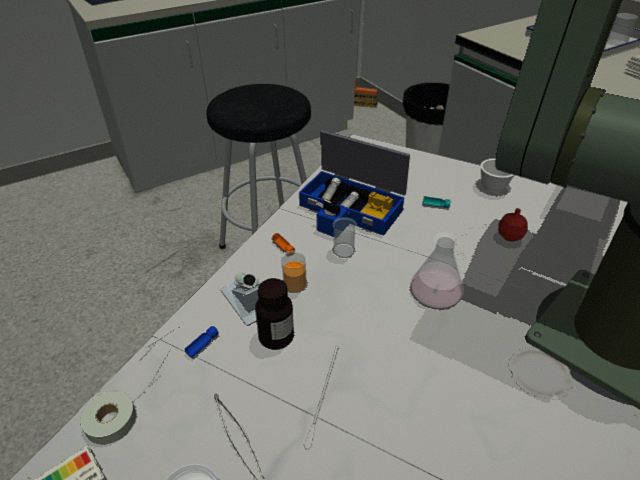

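```bash
cat > h.py <<'E'
import numpy as np, cv2
from rig import bot
from scipy.spatial.transform import Rotation as R
def ray(c,u,v):
    K=np.array([[c['fx'],0,c['cx']],[0,c['fy'],c['cy']],[0,0,1]])
    x,y=cv2.undistortPoints(np.array([[[u,v]]],float),K,np.array(c['D']))[0,0]
    P=c['pose']; return P[:3,3],P[:3,:3]@np.array([x,-y,-1.])
def atz(c,u,v,z):
    o,d=ray(c,u,v); return o+d*(z-o[2])/d[2]
def atd(c,u,v,dep):
    o,d=ray(c,u,v); return o+d*dep
def cloud(c,dep):
    v,u=np.mgrid[0:480,0:640]; K=np.array([[c['fx'],0,c['cx']],[0,c['fy'],c['cy']],[0,0,1]])
    q=cv2.undistortPoints(np.stack([u,v],-1).reshape(-1,1,2).astype(float),K,np.array(c['D']))[:,0]
    p=np.c_[q[:,0],-q[:,1],-np.ones(len(q))]*dep.reshape(-1,1)
    return (p@c['pose'][:3,:3].T+c['pose'][:3,3]).reshape(480,640,3)
def proj(c,pts):
    P=c['pose']; q=(np.atleast_2d(pts)-P[:3,3])@P[:3,:3]
    K=np.array([[c['fx'],0,c['cx']],[0,c['fy'],c['cy']],[0,0,1]])
    return cv2.projectPoints((q*[1,-1,-1]).reshape(-1,1,3),np.zeros(3),np.zeros(3),K,np.array(c['D']))[0][:,0]
E
python3 - <<'E'
import cv2,numpy as np
p=np.load('top0p.npy')[:,:,::-1]
a=cv2.resize(p[155:285,335:445],None,fx=4.4,fy=4.4,interpolation=cv2.INTER_CUBIC)[:572]
b=cv2.resize(p[215:310,205:295],None,fx=3.5,fy=3.5,interpolation=cv2.INTER_CUBIC)
im=np.zeros((600,800,3),np.uint8); im[:a.shape[0],:a.shape[1]]=a; im[:b.shape[0],484:484+b.shape[1]]=b[:,:316]
im=np.clip(im*1.5,0,255).astype(np.uint8)
cv2.imwrite('pics/crop1.png',im)
E
```

```text
(no output)
```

View pics/crop1.png

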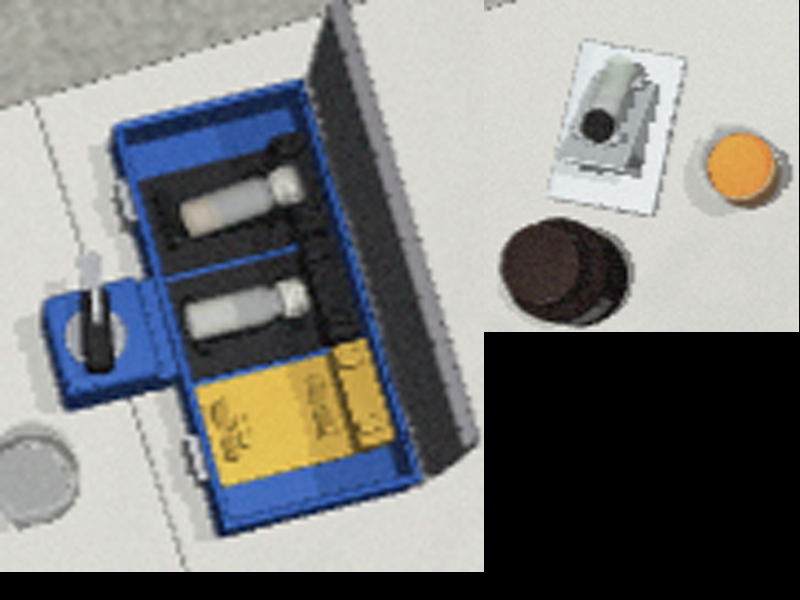

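```bash
python3 - <<'E'
from h import *
np.set_printoptions(precision=1,suppress=True)
c=bot.calibration('top'); d=np.load('top0.npy')
P=cloud(c,d)
f=lambda x,y:(335+x/4.4,155+y/4.4); g=lambda x,y:(205+(x-484)/3.5,215+y/3.5)
obj=[];w=[]
for (x,y),(ox,oy) in zip([(115,125),(303,82),(222,533),(420,482)],[(-36,91),(50,91),(-36,-91),(50,-91)]):
    q=atz(c,*f(x,y),33); w.append(q[:2]); obj.append((ox,oy)); print('rim',q)
obj=np.array(obj);w=np.array(w)
# rigid fit
oc=obj.mean(0);wc=w.mean(0);H=(obj-oc).T@(w-wc);U,S,V=np.linalg.svd(H);Rm=V.T@U.T
t=wc-Rm@oc;th=np.arctan2(Rm[1,0],Rm[0,0]);print('case',t,th,'res',obj@Rm.T+t-w)
T=lambda x:(x[...,:2]-t)@Rm
for n,(x,y) in dict(knob=(97,340),farcap=(288,187),farfoot=(195,217),midcap=(294,298),midfoot=(200,322),home1=(240,200),mid1=(245,310),lidtop=(335,2),lidbot=(470,440),yblock=(362,395),yel=(270,410)).items():
    u,v=f(x,y);q=P[int(round(v)),int(round(u))];print(n,q,T(q))
for n,(x,y) in dict(cap=(598,125),body=(618,85),foot=(625,65),orange=(740,165),bottle=(545,262)).items():
    u,v=g(x,y);print(n,P[int(round(v)),int(round(u))])
for n,(x,y) in dict(s1=(583,40),s2=(686,58),s3=(654,215),s4=(550,198)).items(): print(n,atz(c,*g(x,y),3))
u,v=f(35,478);print('beaker',P[int(v),int(u)])
# dense heights over case
X,Y=np.meshgrid(np.arange(-36,56,8),[48,0,-48])
S=P.reshape(-1,3);L=T(S)
for yy in (48,0,-48):
    print(yy,[ (lambda m: round(float(np.median(S[m,2])),0) if m.any() else None)((abs(L[:,0]-xx)<2.5)&(abs(L[:,1]-yy)<4)&(S[:,2]<120)) for xx in range(-34,56,5)])
E
```

```text
rim [560.1  91.6  33. ]
rim [578.  10.  33.]
rim [383.   52.2  33. ]
rim [403.1 -30.7  33. ]
case [479.5  37.6] -1.3466495187313658 res [[ 0.1  1.3]
 [ 1.3 -0.9]
 [-0.2  0.3]
 [-1.2 -0.7]]
knob [460.1 103.6  61.1] [-68.6  -4.2]
farcap [528.1  20.5  40.3] [27.5 43.6]
farfoot [521.7  58.2  23.8] [-10.7  45.7]
midcap [482.6  17.3  29.9] [20.5 -1.5]
midfoot [473.5  58.7  30.4] [-21.9  -1.1]
home1 [526.5  38.4  33.5] [ 9.7 45.9]
mid1 [479.5  37.6  27.8] [-0.  0.]
lidtop [579.4  11.9 125.5] [47.3 91.7]
lidbot [406.6 -31.3 121.2] [ 51.  -86.4]
yblock [441.2  -9.4  25.3] [ 37.4 -47.8]
yel [439.3  27.1   7.1] [  1.3 -41.5]
cap [429.1 318.1  58.4]
body [453.7 312.1  44.7]
foot [465.6 310.9  32.6]
orange [411.8 248.7  33.4]
bottle [355.9 335.5  98.9]
s1 [487.2 339.5   3. ]
s2 [476.1 282.1   3. ]
s3 [389.3 298.4   3. ]
s4 [399.4 355.3   3. ]
beaker [412.7 130.1   2.1]
48 [30.0, 5.0, 8.0, 10.0, 21.0, 24.0, 27.0, 29.0, 31.0, 33.0, 34.0, 36.0, 39.0, 39.0, 28.0, 24.0, 66.0, 37.0]
0 [33.0, 7.0, 26.0, 28.0, 28.0, 27.0, 29.0, 28.0, 26.0, 25.0, 26.0, 27.0, 25.0, 20.0, 24.0, 24.0, 74.0, 44.0]
-48 [32.0, 7.0, 9.0, 10.0, 9.0, 6.0, 7.0, 7.0, 7.0, 6.0, 7.0, 11.0, 6.0, 17.0, 25.0, 24.0, 79.0, 45.0]
```

```bash
cat >> h.py <<'E'
import json,os
np.set_printoptions(precision=1,suppress=True)
def load():
    if os.path.exists('cmd.json'):
        a=json.load(open('cmd.json')); return np.array(a['p']),R.from_quat(a['q'])
    return np.array([191.634,-542.129,231.282]),R.from_quat([0.985603683,0.169068663,0,-0.00108])
def pose(h,beta):
    """tool x along horizontal angle h raised by beta (deg)"""
    b=np.radians(beta);hv=np.array([np.cos(h),np.sin(h),0]);up=np.array([0,0,1.])
    x=np.cos(b)*hv+np.sin(b)*up; z=-(np.cos(b)*up-np.sin(b)*hv)
    return R.from_matrix(np.c_[x,np.cross(z,x),z])
def plan(wps):
    """wps: (closure,pos mm,Rot); prints rows, stores the last as commanded"""
    p0,r0=load(); rows=[]
    for f,p,r in wps:
        t=np.round(r0.inv().apply(np.array(p)-p0)/1000,4); a=np.round((r0.inv()*r).as_rotvec(),3)
        rows.append([f,*t.tolist(),*a.tolist()])
    print(', '.join(str(x+0.0).rstrip('0').rstrip('.') for r in rows for x in r))
    assert len(rows)==10
    t=np.array(rows[-1]); json.dump({'p':(p0+r0.apply(t[1:4]*1000)).tolist(),'q':(r0*R.from_rotvec(t[4:])).as_quat().tolist()},open('cmd_next.json','w'))
def ok():
    """call after the move ran: takes the plan as commanded; compare to measurement"""
    if os.path.exists('cmd_next.json'): os.replace('cmd_next.json','cmd.json')
    p,r=load(); s=bot.sense(); print('clk',round(s['clock'],2),'tcp',s['tool_pos'],'err',s['tool_pos']-p,'rot',np.degrees((r.inv()*R.from_quat(s['tcp_rot'])).magnitude()),'F',s['force'],'w',s['grip_width'],s['finger_force'],'q',np.round(s['joint_positions'],2))
CO=np.array([479.5,37.6,0]); CT=-1.347
def case(x,y,z): return CO+R.from_rotvec([0,0,CT]).apply([x,y,z])
def tocase(p): return R.from_rotvec([0,0,-CT]).apply(np.asarray(p)-CO)
E
python3 - <<'E'
from h import *
c=bot.calibration('top');P=cloud(c,np.load('top0.npy')).reshape(-1,3);L=tocase(P)
for n in ('top','scene'):
    P=cloud(bot.calibration(n),np.load(n+'0.npy')).reshape(-1,3);L=tocase(P)
    m=(abs(L[:,1])<80)&(L[:,2]>50)&(L[:,2]<140)&(L[:,0]>20)&(L[:,0]<100)
    for z in range(50,130,10):
        k=m&(abs(L[:,2]-z)<5)
        if k.any(): print(n,z,k.sum(),np.percentile(L[k,0],[5,50,95]))
w=pose(2.96,0)
plan([(0.5,[450,-200,300],w)]*6+[(0.5,[450,-100,300],w)]*4)
E
```

```text
top 50 48 [48.2 48.8 49.7]
top 60 90 [47.6 48.6 49.5]
top 70 96 [47.  47.8 48.8]
top 80 93 [46.4 47.3 48.2]
top 90 102 [45.9 46.8 47.5]
top 100 100 [45.2 46.  47. ]
top 110 114 [44.7 45.5 46.4]
top 120 405 [44.3 47.1 52.1]
scene 50 161 [48.1 50.2 52.5]
scene 60 325 [47.4 49.9 52. ]
scene 70 326 [47.  49.1 51.3]
scene 80 334 [46.6 48.6 50.8]
scene 90 348 [45.7 47.9 50.1]
scene 100 349 [45.1 47.3 49.6]
scene 110 352 [44.7 46.7 48.8]
scene 120 478 [44.3 46.7 52.2]
0.5, 0.3576, -0.2366, -0.0681, 0, -0.003, -2.62, 0.5, 0.3576, -0.2366, -0.0681, 0, -0.003, -2.62, 0.5, 0.3576, -0.2366, -0.0681, 0, -0.003, -2.62, 0.5, 0.3576, -0.2366, -0.0681, 0, -0.003, -2.62, 0.5, 0.3576, -0.2366, -0.0681, 0, -0.003, -2.62, 0.5, 0.3576, -0.2366, -0.0681, 0, -0.003, -2.62, 0.5, 0.391, -0.3309, -0.0679, 0, -0.003, -2.62, 0.5, 0.391, -0.3309, -0.0679, 0, -0.003, -2.62, 0.5, 0.391, -0.3309, -0.0679, 0, -0.003, -2.62, 0.5, 0.391, -0.3309, -0.0679, 0, -0.003, -2.62
```

```bash
python3 - <<'E'
from h import *
w=pose(1.9,0)
plan([(0.5,[430,-250,290],w)]*5+[(0.5,[460,-80,290],w)]*5)
E
```

```text
0.5, 0.3221, -0.1961, -0.0582, -0.001, -0.002, -1.56, 0.5, 0.3221, -0.1961, -0.0582, -0.001, -0.002, -1.56, 0.5, 0.3221, -0.1961, -0.0582, -0.001, -0.002, -1.56, 0.5, 0.3221, -0.1961, -0.0582, -0.001, -0.002, -1.56, 0.5, 0.3221, -0.1961, -0.0582, -0.001, -0.002, -1.56, 0.5, 0.4071, -0.3464, -0.0578, -0.001, -0.002, -1.56, 0.5, 0.4071, -0.3464, -0.0578, -0.001, -0.002, -1.56, 0.5, 0.4071, -0.3464, -0.0578, -0.001, -0.002, -1.56, 0.5, 0.4071, -0.3464, -0.0578, -0.001, -0.002, -1.56, 0.5, 0.4071, -0.3464, -0.0578, -0.001, -0.002, -1.56
```

{"op": "carry_out", "data": {"moves": [0.5,0.322,-0.196,-0.058,0,0,-1.56,0.5,0.322,-0.196,-0.058,0,0,-1.56,0.5,0.322,-0.196,-0.058,0,0,-1.56,0.5,0.322,-0.196,-0.058,0,0,-1.56,0.5,0.322,-0.196,-0.058,0,0,-1.56,0.5,0.4071,-0.3464,-0.0578,-0.001,-0.002,-1.56,0.5,0.4071,-0.3464,-0.0578,-0.001,-0.002,-1.56,0.5,0.4071,-0.3464,-0.0578,-0.001,-0.002,-1.56,0.5,0.4071,-0.3464,-0.0578,-0.001,-0.002,-1.56,0.5,0.4071,-0.3464,-0.0578,-0.001,-0.002,-1.56], "force": 40}}

```text
clock: 1.35
tool_pos: [460.3, -76.9, 288.9]
tcp_rot: [0.579, 0.815, -0.001, 0.0]
force: [0.3, -0.0, 0.6]
grip_width: 42.5
finger_force: 0.0
```

```bash
python3 - <<'E'
from h import *
ok()
c=bot.calibration('wrist');s=bot.sense();r=R.from_quat(s['tcp_rot'])
print('cam in tool',r.inv().apply(c['pose'][:3,3]-s['tool_pos']),'look',r.inv().apply(-c['pose'][:3,2]),c['fx'],c['D'])
w=pose(2.96,15)
plan([(0.5,[455,150,280],w)]*4+[(0.5,[490,314,200],w)]*6)
E
```

```text
clk 1.35 tcp [460.3 -76.9 288.9] err [ 0.2  3.1 -1.1] rot 0.34240267846685407 F [ 0.3 -0.   0.6] w 42.51009431733691 0.0 q [-0.3 -0.1  1.7 -0.   1.5 -0.7]
cam in tool [  65.    -0.6 -142.4] look [-0.3 -0.   1. ] 352.02911844615244 [-0.  0.  0.  0.  0.]
0.5, 0.2193, 0.0695, 0.01, 0.139, 0.236, -1.054, 0.5, 0.2193, 0.0695, 0.01, 0.139, 0.236, -1.054, 0.5, 0.2193, 0.0695, 0.01, 0.139, 0.236, -1.054, 0.5, 0.2193, 0.0695, 0.01, 0.139, 0.236, -1.054, 0.5, 0.3632, 0.1557, 0.09, 0.139, 0.236, -1.054, 0.5, 0.3632, 0.1557, 0.09, 0.139, 0.236, -1.054, 0.5, 0.3632, 0.1557, 0.09, 0.139, 0.236, -1.054, 0.5, 0.3632, 0.1557, 0.09, 0.139, 0.236, -1.054, 0.5, 0.3632, 0.1557, 0.09, 0.139, 0.236, -1.054, 0.5, 0.3632, 0.1557, 0.09, 0.139, 0.236, -1.054
```

{"op": "carry_out", "data": {"moves": [0.5,0.219,0.07,0.01,0.139,0.236,-1.054,0.5,0.219,0.07,0.01,0.139,0.236,-1.054,0.5,0.219,0.07,0.01,0.139,0.236,-1.054,0.5,0.219,0.07,0.01,0.139,0.236,-1.054,0.5,0.3632,0.1557,0.09,0.139,0.236,-1.054,0.5,0.3632,0.1557,0.09,0.139,0.236,-1.054,0.5,0.3632,0.1557,0.09,0.139,0.236,-1.054,0.5,0.3632,0.1557,0.09,0.139,0.236,-1.054,0.5,0.3632,0.1557,0.09,0.139,0.236,-1.054,0.5,0.3632,0.1557,0.09,0.139,0.236,-1.054]}}

```text
clock: 2.6
tool_pos: [490.9, 312.6, 199.5]
tcp_rot: [0.091, 0.987, 0.011, -0.129]
force: [0.5, 0.5, -0.6]
grip_width: 42.7
finger_force: 0.0
```

```bash
python3 - <<'E'
from h import *
ok()
c=bot.calibration('wrist');p,d=bot.capture('wrist')
np.savez('w1.npz',p=p,d=d,pose=c['pose']);cv2.imwrite('pics/w1.png',p[:,:,::-1])
P=cloud(c,d)
print(proj(c,[[440,318,40]]))
E
```

```text
clk 2.6 tcp [490.9 312.6 199.5] err [ 0.9 -1.5 -0.5] rot 0.2110507015081526 F [ 0.5  0.5 -0.6] w 42.67394536688069 0.0 q [ 0.3  0.4  1.4  0.1  1.6 -1.1]
[[323.8 207.1]]
```

View pics/w1.png

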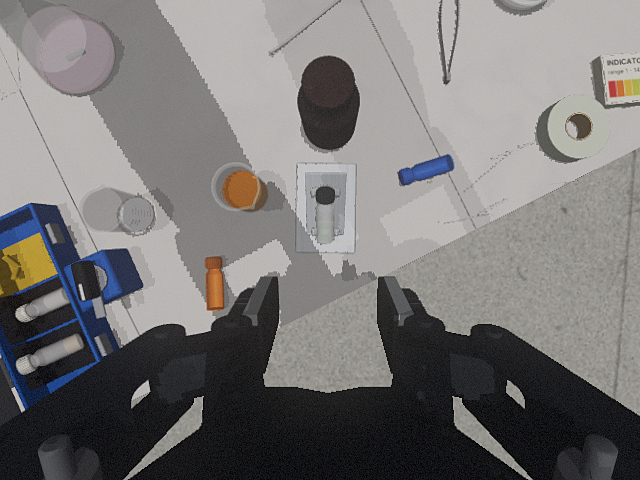

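```bash
python3 - <<'E'
from h import *
z=np.load('w1.npz');c=bot.calibration('wrist');c['pose']=z['pose'];P=cloud(c,z['d'])
# centre line of the vial: rows, top surface points
for v in range(184,250,6):
    row=P[v,308:342];k=row[:,2].argmax();print(v,308+k,row[k],'|',P[v,323])
# cap rim pixels
# least-squares cylinder with fixed radius 8.5, fixed slope 35
from scipy.optimize import least_squares
S=P[186:243,312:338].reshape(-1,3);S=S[(S[:,2]>28)&(S[:,2]<75)]
def res(q,full=False):
    h=q[2];a=np.array([np.cos(h)*np.cos(.61),np.sin(h)*np.cos(.61),np.sin(.61)])
    dd=S-np.array([440,q[0],q[1]]);r=np.linalg.norm(dd-np.outer(dd@a,a),axis=1)
    return (r-8.5)
s=least_squares(res,[318,40,2.96],loss='soft_l1',f_scale=1);print(s.x,np.median(abs(res(s.x))),len(S))
h=s.x[2];a=np.array([np.cos(h)*np.cos(.61),np.sin(h)*np.cos(.61),np.sin(.61)])
dd=S-np.array([440,s.x[0],s.x[1]]);t=dd@a;k=abs(res(s.x))<1.5;print('extent',np.percentile(t[k],[0,2,50,98,100]),[ (x,int(((t[k]>x)&(t[k]<x+3)).sum())) for x in range(-45,45,3)])
for n,(u,v) in dict(s1=(299,163),s2=(352,163),s3=(357,252),s4=(296,252)).items(): print(n,atz(c,u,v,3))
print('orange rim',atz(c,212,187,59),atz(c,267,187,59),'bottle top',atz(c,329,80,100))
E
```

```text
184 321 [419.9 319.3  44.3] | [420.2 321.   43.8]
190 318 [426.3 315.8  57.5] | [426.7 320.   54.2]
196 327 [432.9 322.3  59.9] | [432.  319.   57.4]
202 310 [464.4 317.2 353.9] | [436.9 318.1  56.2]
208 308 [464.4 317.2 353.9] | [441.5 317.2  50.6]
214 326 [447.  318.8  49.9] | [446.5 316.2  49.3]
220 323 [451.5 315.3  46.9] | [451.5 315.3  46.9]
226 323 [456.5 314.3  43.6] | [456.5 314.3  43.6]
232 322 [461.5 312.4  39.7] | [461.7 313.3  39.4]
238 322 [466.8 311.3  36.3] | [467.  312.2  36. ]
244 333 [474.9 320.4   6.4] | [473.1 310.7   6. ]
[318.9  43.5   3. ] 0.7711617055618092 1205
extent [-33.3 -31.6  -5.7  17.   18.3] [(-45, 0), (-42, 0), (-39, 0), (-36, 1), (-33, 43), (-30, 41), (-27, 46), (-24, 46), (-21, 53), (-18, 49), (-15, 50), (-12, 56), (-9, 51), (-6, 52), (-3, 59), (0, 68), (3, 16), (6, 28), (9, 65), (12, 70), (15, 84), (18, 1), (21, 0), (24, 0), (27, 0), (30, 0), (33, 0), (36, 0), (39, 0), (42, 0)]
s1 [389.3 301.9   3. ]
s2 [399.  353.8   3. ]
s3 [487.2 342.5   3. ]
s4 [476.1 282.7   3. ]
orange rim [407.6 228.7  59. ] [416.2 274.2  59. ] bottle top [354.9 338.4 100. ]
```

```bash
python3 - <<'E'
from h import *
M=np.array([446.5,318,39.]);w=pose(2.97,25);z=w.as_matrix()[:,2]
T=M+7.5*z;print(T)
plan([(0.5,T-70*z,w)]*4+[(0.5,T-k*z,w) for k in (50,30,12,0)]+[(0.5,T,w)]*2)
E
```

```text
[443.4 318.5  32.2]
0.5, -0.0105, -0.0037, 0.1052, 0.003, 0.175, -0.009, 0.5, -0.0105, -0.0037, 0.1052, 0.003, 0.175, -0.009, 0.5, -0.0105, -0.0037, 0.1052, 0.003, 0.175, -0.009, 0.5, -0.0105, -0.0037, 0.1052, 0.003, 0.175, -0.009, 0.5, -0.007, -0.0037, 0.1249, 0.003, 0.175, -0.009, 0.5, -0.0035, -0.0038, 0.1446, 0.003, 0.175, -0.009, 0.5, -0.0004, -0.0039, 0.1623, 0.003, 0.175, -0.009, 0.5, 0.0017, -0.0039, 0.1742, 0.003, 0.175, -0.009, 0.5, 0.0017, -0.0039, 0.1742, 0.003, 0.175, -0.009, 0.5, 0.0017, -0.0039, 0.1742, 0.003, 0.175, -0.009
```

{"op": "carry_out", "data": {"moves": [0.5,-0.0105,-0.0037,0.1052,0.003,0.175,-0.009,0.5,-0.0105,-0.0037,0.1052,0.003,0.175,-0.009,0.5,-0.0105,-0.0037,0.1052,0.003,0.175,-0.009,0.5,-0.0105,-0.0037,0.1052,0.003,0.175,-0.009,0.5,-0.007,-0.0037,0.1249,0.003,0.175,-0.009,0.5,-0.0035,-0.0038,0.1446,0.003,0.175,-0.009,0.5,-0.0004,-0.0039,0.1623,0.003,0.175,-0.009,0.5,0.0017,-0.0039,0.1742,0.003,0.175,-0.009,0.5,0.0017,-0.0039,0.1742,0.003,0.175,-0.009,0.5,0.0017,-0.0039,0.1742,0.003,0.175,-0.009]}}

```text
clock: 3.9
tool_pos: [444.3, 318.4, 31.1]
tcp_rot: [0.084, 0.973, 0.018, -0.215]
force: [-0.6, 0.4, 1.1]
grip_width: 42.5
finger_force: 0.0
```

```bash
python3 - <<'E'
from h import *
ok()
p0,w=load();z=w.as_matrix()[:,2]
plan([(0.85,p0,w)]*6+[(0.85,p0-k*z,w) for k in (8,20,40)]+[(0.85,p0-60*z,w)])
E
```

```text
clk 3.9 tcp [444.3 318.4  31.1] err [ 0.9 -0.1 -1. ] rot 0.1404509294767286 F [-0.6  0.4  1.1] w 42.50523237934597 0.0 q [ 0.3  0.6  1.5  0.2  1.4 -1.1]
0.85, 0, 0, 0, 0, 0, 0, 0.85, 0, 0, 0, 0, 0, 0, 0.85, 0, 0, 0, 0, 0, 0, 0.85, 0, 0, 0, 0, 0, 0, 0.85, 0, 0, 0, 0, 0, 0, 0.85, 0, 0, 0, 0, 0, 0, 0.85, 0, 0, -0.008, 0, 0, 0, 0.85, 0, 0, -0.02, 0, 0, 0, 0.85, 0, 0, -0.04, 0, 0, 0, 0.85, 0, 0, -0.06, 0, 0, 0
```

{"op": "carry_out", "data": {"moves": [1,0,0,0,0,0,0,1,0,0,0,0,0,0,1,0,0,0,0,0,0,1,0,0,0,0,0,0,1,0,0,0,0,0,0,1,0,0,0,0,0,0,1,0,0,-0.008,0,0,0,1,0,0,-0.02,0,0,0,1,0,0,-0.04,0,0,0,1,0,0,-0.06,0,0,0], "force": 35}}

```text
clock: 5.15
tool_pos: [468.4, 313.7, 85.4]
tcp_rot: [0.084, 0.973, 0.017, -0.216]
force: [-0.1, 0.4, -0.4]
grip_width: 15.7
finger_force: 34.1
```

```bash
python3 - <<'E'
from h import *
ok()
c=bot.calibration('wrist');p,d=bot.capture('wrist')
np.savez('w2.npz',p=p,d=d,pose=c['pose']);cv2.imwrite('pics/w2.png',cv2.resize(p[150:420,180:460,::-1],None,fx=2,fy=2))
# travel plan: up, across, above the yellow bay, lean 10 deg to latch
w=pose(1.7946,-10);p0,w0=load()
plan([(1,[440,315,160],w0)]*2+[(1,[445,200,180],w)]*4+[(1,case(-15,-48,150),w)]*4)
E
```

```text
clk 5.15 tcp [468.4 313.7  85.4] err [-0.  -0.6 -1.1] rot 0.15251736849448264 F [-0.1  0.4 -0.4] w 15.7072432665413 34.067696928977966 q [ 0.3  0.6  1.4  0.2  1.5 -1.1]
1, 0.0565, -0.0041, -0.0547, 0, 0, 0, 1, 0.0565, -0.0041, -0.0547, 0, 0, 0, 1, 0.0427, -0.1166, -0.0832, -0.156, -0.538, 1.181, 1, 0.0427, -0.1166, -0.0832, -0.156, -0.538, 1.181, 1, 0.0427, -0.1166, -0.0832, -0.156, -0.538, 1.181, 1, 0.0427, -0.1166, -0.0832, -0.156, -0.538, 1.181, 1, 0.0193, -0.2753, -0.0609, -0.156, -0.538, 1.181, 1, 0.0193, -0.2753, -0.0609, -0.156, -0.538, 1.181, 1, 0.0193, -0.2753, -0.0609, -0.156, -0.538, 1.181, 1, 0.0193, -0.2753, -0.0609, -0.156, -0.538, 1.181
```

View pics/w2.png

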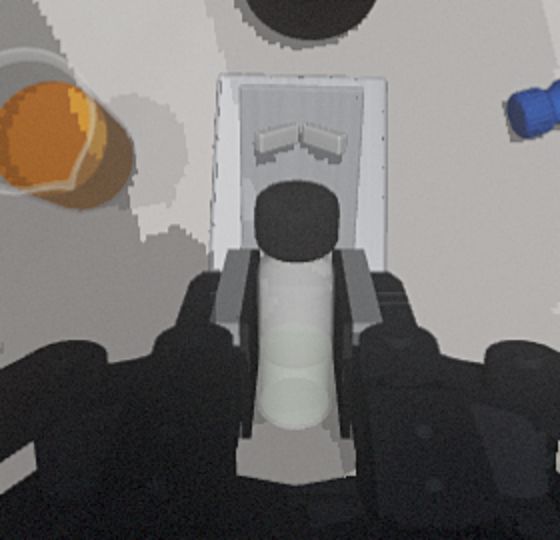

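{"op": "carry_out", "data": {"moves": [1,0.0565,-0.004,-0.055,0,0,0,1,0.0565,-0.004,-0.055,0,0,0,1,0.0427,-0.1166,-0.0832,-0.156,-0.538,1.181,1,0.0427,-0.1166,-0.0832,-0.156,-0.538,1.181,1,0.0427,-0.1166,-0.0832,-0.156,-0.538,1.181,1,0.0427,-0.1166,-0.0832,-0.156,-0.538,1.181,1,0.0193,-0.2753,-0.0609,-0.156,-0.538,1.181,1,0.0193,-0.2753,-0.0609,-0.156,-0.538,1.181,1,0.0193,-0.2753,-0.0609,-0.156,-0.538,1.181,1,0.0193,-0.2753,-0.0609,-0.156,-0.538,1.181]}}

```text
clock: 6.45
tool_pos: [427.1, 40.5, 147.5]
tcp_rot: [0.622, 0.778, -0.056, 0.067]
force: [0.9, -0.2, 0.6]
grip_width: 15.5
finger_force: 34.3
```

```bash
python3 - <<'E'
from h import *
ok()
s=bot.sense();c=bot.calibration('wrist');p,d=bot.capture('wrist')
np.savez('w3.npz',p=p,d=d,pose=c['pose']);cv2.imwrite('pics/w3.png',p[:,:,::-1])
P=cloud(c,d);Q=R.from_quat(s['tcp_rot']).inv().apply(P.reshape(-1,3)-s['tool_pos'])
m=(abs(Q[:,1])<2)&(Q[:,2]>-45)&(Q[:,2]<15)&(abs(Q[:,0])<45)
for x in range(-40,40,4):
    k=m&(abs(Q[:,0]-x)<2)
    if k.any(): print(x,k.sum(),np.median(Q[k,2]))
z=np.load('w2.npz');
E
```

```text
clk 6.45 tcp [427.1  40.5 147.5] err [-2.3 -1.1 -2.5] rot 0.22601691310685118 F [ 0.9 -0.2  0.6] w 15.540511199225438 34.276469349861145 q [ 0.  -0.   2.  -0.2  1.1 -0.1]
-28 4 -12.265861409106972
-24 67 -13.310369714208885
-20 67 -14.065967962401787
-16 65 -14.780083067073308
-12 76 -15.251393596401972
-8 82 -16.034324636724694
-4 84 -16.56033615573398
0 94 -17.11450086827565
4 93 -17.8214221209808
8 116 -18.098328618590358
12 101 -16.95548405141277
16 92 -19.13759714010669
20 104 -19.82961240901699
24 190 -18.54209393428964
28 57 -9.256493124980535
```

View pics/w3.png

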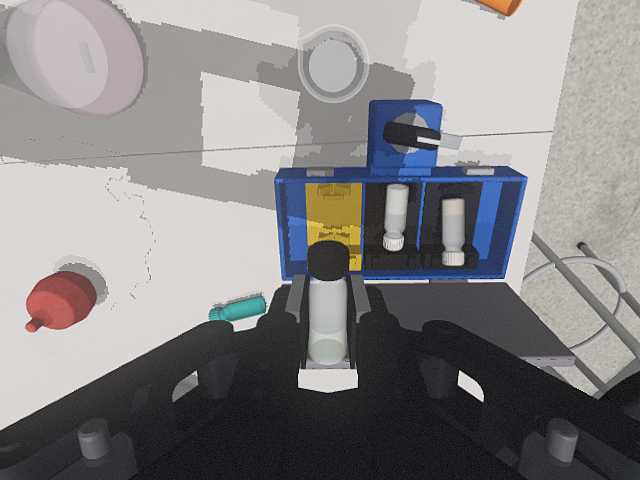

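```bash
python3 - <<'E'
from h import *
z=np.load('w3.npz');c=bot.calibration('wrist');c['pose']=z['pose'];P=cloud(c,z['d'])
for u,v in [(275,168),(528,168),(283,279),(518,279)]: print(tocase(atz(c,u,v,33)))
print('knob',tocase(atz(c,410,132,60)),'tip',tocase(atz(c,386,130,60)),tocase(atz(c,440,139,60)),'mark end',tocase(atz(c,460,142,50)))
L=tocase(P.reshape(-1,3))
for yy in (48,0,-48):
    for zz in (12,30):pass
# yellow dividers: edges of yellow at floor height row 220
print('yellow edges',tocase(P[210,308]),tocase(P[210,358]),P[210,333])
for v,u in ((194,397),(215,396),(240,394),(205,453),(225,453),(258,453)): print(v,u,tocase(P[v,u]))
E
```

```text
[-41.6 -88.3  33. ]
[-41.9  89.7  33. ]
[ 49.7 -87.6  33. ]
[ 49.7 103.5  33. ]
knob [-70.3  -2.   60. ] tip [-71.4 -16.4  60. ] [-66.2  16.5  60. ] mark end [-62.7  32.6  50. ]
yellow edges [ -0.1 -67.5   7. ] [ -0.4 -26.7   7.6] [433.7  26.9   6. ]
194 397 [-21.4  -0.5  29.6]
215 396 [-4.6  0.2 29.2]
240 394 [17.1  0.7 27.6]
205 453 [-10.8  44.1  23.9]
225 453 [ 3.3 44.4 29.7]
258 453 [26.9 44.9 39.1]
```

```bash
python3 - <<'E'
from h import *
ok()
w=pose(1.7946,-9.3)
T=case(0,-47.5,21)-w.apply([0.5,0,-9.2]);print(T)
up=lambda k:T+[0,0,k]
plan([(1,up(60),w)]*3+[(1,up(k),w) for k in (45,30,20,12,7)]+[(1,up(5),w)]*2)
E
```

```text
clk 6.5 tcp [428.5  41.4 148.3] err [-0.9 -0.2 -1.7] rot 0.1026546485037356 F [ 1.4 -0.2 -0.4] w 15.570884655179615 34.27627623081207 q [ 0.  -0.   2.  -0.2  1.1 -0.1]
[433.6  25.1  12. ]
1, -0.0032, 0.0005, 0.0797, 0, 0.012, 0, 1, -0.0032, 0.0005, 0.0797, 0, 0.012, 0, 1, -0.0032, 0.0005, 0.0797, 0, 0.012, 0, 1, -0.0006, 0.0005, 0.0945, 0, 0.012, 0, 1, 0.002, 0.0005, 0.1093, 0, 0.012, 0, 1, 0.0037, 0.0005, 0.1191, 0, 0.012, 0, 1, 0.0051, 0.0005, 0.127, 0, 0.012, 0, 1, 0.006, 0.0005, 0.1319, 0, 0.012, 0, 1, 0.0063, 0.0005, 0.1339, 0, 0.012, 0, 1, 0.0063, 0.0005, 0.1339, 0, 0.012, 0
```

{"op": "carry_out", "data": {"moves": [1,-0.0032,0.0005,0.0797,0,0.012,0,1,-0.0032,0.0005,0.0797,0,0.012,0,1,-0.0032,0.0005,0.0797,0,0.012,0,1,-0.0006,0.0005,0.0945,0,0.012,0,1,0.002,0.0005,0.1093,0,0.012,0,1,0.0037,0.0005,0.1191,0,0.012,0,1,0.0051,0.0005,0.127,0,0.012,0,1,0.006,0.0005,0.1319,0,0.012,0,1,0.0063,0.0005,0.1339,0,0.012,0,1,0.0063,0.0005,0.1339,0,0.012,0]}}

```text
clock: 7.75
tool_pos: [433.8, 24.6, 15.9]
tcp_rot: [0.621, 0.779, -0.051, 0.064]
force: [0.1, -0.4, 0.5]
grip_width: 15.4
finger_force: 34.3
```

```bash
python3 - <<'E'
from h import *
ok()
s=bot.sense();c=bot.calibration('wrist');p,d=bot.capture('wrist')
P=cloud(c,d).reshape(-1,3);L=tocase(P)
for x in range(-36,36,6):
    k=(abs(L[:,0]-x)<3)&(abs(L[:,1]+47.5)<12)&(L[:,2]>18)&(L[:,2]<70)
    if k.sum()>5: print(x,k.sum(),np.percentile(L[k,2],90),np.median(L[k,1]))
p0,w=load()
dn=lambda k:p0-[0,0,k]
plan([(1,dn(k),w) for k in (1.5,3,4,4.5)]+[(1,dn(4.5),w)]*1+[(0.68,dn(4.5),w)]*3+[(0.68,dn(-5),w),(0.68,dn(-15),w)])
E
```

```text
clk 7.75 tcp [433.8  24.6  15.9] err [ 0.2 -0.5 -1.1] rot 0.1271404100886102 F [ 0.1 -0.4  0.5] w 15.374992258612258 34.29957926273346 q [-0.   0.2  2.  -0.2  0.8 -0.1]
-36 1523 32.437430067952725 -49.19490015953913
-30 324 33.31010875798922 -47.774423149654645
-24 899 32.1170719595346 -47.765706547543125
-18 1102 67.34238489434739 -46.663229086880136
-12 1723 51.45736059923498 -46.60215737481161
-6 1076 59.563850736512016 -47.758065925177206
0 999 62.8694090816367 -47.75412964918127
6 723 53.918148335536095 -48.14508624996558
12 445 33.435257427660716 -48.14851364549808
18 430 33.339541104610646 -48.151412964681185
24 350 33.34621393477531 -48.15570240509594
30 120 25.34914327838957 -42.060392338532196
1, 0.0002, 0, 0.0015, 0, 0, 0, 1, 0.0005, 0, 0.003, 0, 0, 0, 1, 0.0006, 0, 0.0039, 0, 0, 0, 1, 0.0007, 0, 0.0044, 0, 0, 0, 1, 0.0007, 0, 0.0044, 0, 0, 0, 0.68, 0.0007, 0, 0.0044, 0, 0, 0, 0.68, 0.0007, 0, 0.0044, 0, 0, 0, 0.68, 0.0007, 0, 0.0044, 0, 0, 0, 0.68, -0.0008, 0, -0.0049, 0, 0, 0, 0.68, -0.0024, 0, -0.0148, 0, 0, 0
```

{"op": "carry_out", "data": {"moves": [1,0.0002,0,0.0015,0,0,0,1,0.0005,0,0.003,0,0,0,1,0.0006,0,0.0039,0,0,0,1,0.0006,0,0.004,0,0,0,1,0.0006,0,0.004,0,0,0,0.68,0.0006,0,0.004,0,0,0,0.68,0.0006,0,0.004,0,0,0,0.68,0.0006,0,0.004,0,0,0,0.68,-0.0008,0,-0.0049,0,0,0,0.68,-0.0024,0,-0.0148,0,0,0]}}

```text
clock: 9.05
tool_pos: [433.7, 24.7, 31.5]
tcp_rot: [0.621, 0.779, -0.051, 0.064]
force: [-0.1, -0.7, 0.8]
grip_width: 27.3
finger_force: 0.0
```

```bash
python3 - <<'E'
from h import *
ok()
p0,w=load()
w2=pose(1.7946,-30)
plan([(0.68,p0+[0,0,30],w)]*1+[(0.68,p0+[0,0,80],w)]*2+[(0.68,case(-45,20,170),w2)]*7)
E
```

```text
clk 9.05 tcp [433.7  24.7  31.5] err [ 0.  -0.4 -0.5] rot 0.12078246238484086 F [-0.1 -0.7  0.8] w 27.315175902766068 0.0 q [-0.   0.2  2.  -0.2  0.9 -0.1]
0.68, -0.0048, 0, -0.0296, 0, 0, 0, 0.68, -0.0129, 0, -0.0789, 0, 0, 0, 0.68, -0.0129, 0, -0.0789, 0, 0, 0, 0.68, 0.024, 0.0675, -0.1438, 0, -0.361, 0, 0.68, 0.024, 0.0675, -0.1438, 0, -0.361, 0, 0.68, 0.024, 0.0675, -0.1438, 0, -0.361, 0, 0.68, 0.024, 0.0675, -0.1438, 0, -0.361, 0, 0.68, 0.024, 0.0675, -0.1438, 0, -0.361, 0, 0.68, 0.024, 0.0675, -0.1438, 0, -0.361, 0, 0.68, 0.024, 0.0675, -0.1438, 0, -0.361, 0
```

```bash
python3 - <<'E'
from h import *
p0,w=load()
w2=pose(1.7946,-15)
plan([(0.68,p0+[0,0,30],w)]*1+[(0.68,p0+[0,0,80],w)]*2+[(0.68,case(-40,35,170),w2)]*7)
E
```

```text
0.68, -0.0048, 0, -0.0296, 0, 0, 0, 0.68, -0.0129, 0, -0.0789, 0, 0, 0, 0.68, -0.0129, 0, -0.0789, 0, 0, 0, 0.68, 0.0191, 0.0825, -0.143, 0, -0.1, 0, 0.68, 0.0191, 0.0825, -0.143, 0, -0.1, 0, 0.68, 0.0191, 0.0825, -0.143, 0, -0.1, 0, 0.68, 0.0191, 0.0825, -0.143, 0, -0.1, 0, 0.68, 0.0191, 0.0825, -0.143, 0, -0.1, 0, 0.68, 0.0191, 0.0825, -0.143, 0, -0.1, 0, 0.68, 0.0191, 0.0825, -0.143, 0, -0.1, 0
```

{"op": "carry_out", "data": {"moves": [0.68,-0.0048,0,-0.0296,0,0,0,0.68,-0.0129,0,-0.0789,0,0,0,0.68,-0.0129,0,-0.0789,0,0,0,0.68,0.019,0.0825,-0.143,0,-0.1,0,0.68,0.019,0.0825,-0.143,0,-0.1,0,0.68,0.019,0.0825,-0.143,0,-0.1,0,0.68,0.019,0.0825,-0.143,0,-0.1,0,0.68,0.0191,0.0825,-0.143,0,-0.1,0,0.68,0.0191,0.0825,-0.143,0,-0.1,0,0.68,0.0191,0.0825,-0.143,0,-0.1,0]}}

```text
clock: 10.3
tool_pos: [504.2, 83.8, 168.4]
tcp_rot: [0.618, 0.775, -0.083, 0.103]
force: [0.0, -0.4, 0.4]
grip_width: 27.4
finger_force: 0.0
```

```bash
python3 - <<'E'
from h import *
ok()
s=bot.sense();c=bot.calibration('wrist');p,d=bot.capture('wrist')
np.savez('w4.npz',p=p,d=d,pose=c['pose']);cv2.imwrite('pics/w4.png',p[:,:,::-1])
P=cloud(c,d).reshape(-1,3);L=tocase(P)
for yy in (-47.5,0,47.5):
  print(yy)
  for x in range(-36,42,6):
    k=(abs(L[:,0]-x)<3)&(abs(L[:,1]-yy)<10)&(L[:,2]<60)
    if k.sum()>5:
        zz=np.percentile(L[k,2],95);kk=k&(L[:,2]>zz-1.5); print(x,k.sum(),zz,L[kk,1].mean())
E
```

```text
clk 10.3 tcp [504.2  83.8 168.4] err [-0.6 -0.6 -1.6] rot 0.14022983465580988 F [ 0.  -0.4  0.4] w 27.36459939936305 0.0 q [ 0.2  0.1  1.8 -0.3  1.2  0. ]
-47.5
-36 493 32.44571764904964 -47.19074573283038
-30 50 33.37560268762302 -47.5475939092381
-24 190 27.97861576143184 -46.64211230100309
-18 141 28.502690811546813 -46.892984223359406
-12 136 27.689852834739995 -46.62998334934993
-6 188 29.11389749185305 -46.896007416399904
0 155 29.172087688918264 -46.54450022286804
6 157 29.091008210150207 -46.933245020586945
12 145 29.133906815340104 -46.5435751530903
18 160 29.484753767527415 -46.395042864228316
24 110 29.20554182290181 -46.47081689111383
30 138 25.31215180420386 -48.06737364702424
36 118 25.40094969168029 -46.80847775386888
0
-36 240 32.89727826818647 -0.08405656036032544
-30 31 33.126205762237475 -0.5456883207627858
-24 221 29.1759506975377 0.8731546662776385
-18 145 29.549613671730242 0.8405777302965187
-12 152 29.490770922704776 1.2664483224617724
-6 135 29.525897327395295 1.1791438308640179
0 134 29.030093553838526 1.003013038579296
6 129 29.13316833130939 1.5749720701839998
12 86 27.756534080425098 1.4046411517471948
18 173 28.11313455365947 1.3032107028210067
24 97 28.244396183326707 1.4611680277505148
30 160 25.011390918503515 0.5013029390958327
36 128 25.286789396539316 -0.06820279775569041
47.5
-36 462 32.74867513327961 47.503420675190256
-30 29 33.215986635271314 47.71309762305197
-24 79 17.74246912952174 42.70755459316885
-18 124 21.677137635690457 46.42300044502604
-12 255 24.285196694379724 46.35391093548962
-6 173 26.99737160050088 46.52835284316222
0 177 29.989763730631683 46.53228198134124
6 166 32.61951120362558 46.656568301893735
12 163 34.91231044356785 46.56915177629575
18 131 35.7243007515288 46.75677443395466
24 168 39.624092422185576 46.7428266208907
30 178 41.249727239457215 46.81239288612655
36 22 30.812513188968456 37.83462526640528
```

View pics/w4.png

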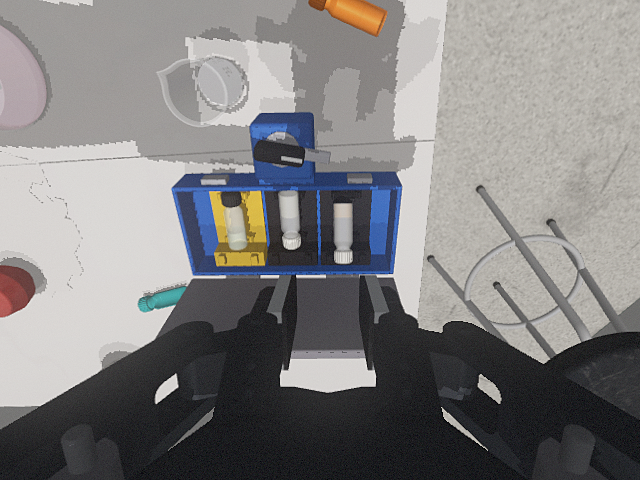

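```bash
python3 - <<'E'
from h import *
M=case(9,47,25.3);w=pose(1.7946,-27);z=w.as_matrix()[:,2]
T=M+6*z+[0,0,1];print(T,tocase(T))
plan([(0.68,T-70*z,w)]*3+[(0.68,T-k*z,w) for k in (50,33,20,10,4,0)]+[(0.68,T,w)])
E
```

```text
[527.9  36.6  21. ] [11.7 47.  21. ]
0.68, 0.0032, 0.012, 0.0889, 0, -0.209, 0, 0.68, 0.0032, 0.012, 0.0889, 0, -0.209, 0, 0.68, 0.0032, 0.012, 0.0889, 0, -0.209, 0, 0.68, -0.001, 0.012, 0.1085, 0, -0.209, 0, 0.68, -0.0045, 0.012, 0.1251, 0, -0.209, 0, 0.68, -0.0072, 0.012, 0.1378, 0, -0.209, 0, 0.68, -0.0092, 0.012, 0.1476, 0, -0.209, 0, 0.68, -0.0105, 0.012, 0.1535, 0, -0.209, 0, 0.68, -0.0113, 0.012, 0.1574, 0, -0.209, 0, 0.68, -0.0113, 0.012, 0.1574, 0, -0.209, 0
```

{"op": "carry_out", "data": {"moves": [0.68,0.0032,0.012,0.0889,0,-0.209,0,0.68,0.0032,0.012,0.0889,0,-0.209,0,0.68,0.0032,0.012,0.0889,0,-0.209,0,0.68,-0.001,0.012,0.1085,0,-0.209,0,0.68,-0.0045,0.012,0.1251,0,-0.209,0,0.68,-0.0072,0.012,0.1378,0,-0.209,0,0.68,-0.0092,0.012,0.1476,0,-0.209,0,0.68,-0.0105,0.012,0.1535,0,-0.209,0,0.68,-0.0113,0.012,0.1574,0,-0.209,0,0.68,-0.0113,0.012,0.1574,0,-0.209,0]}}

```text
clock: 11.6
tool_pos: [528.0, 36.1, 19.7]
tcp_rot: [0.606, 0.76, -0.146, 0.183]
force: [-0.3, 0.2, -0.8]
grip_width: 27.3
finger_force: 0.0
```

```bash
python3 - <<'E'
from h import *
ok()
p0,w=load();z=w.as_matrix()[:,2]
w2=pose(1.7946,-3)
plan([(1,p0,w)]*5+[(1,p0-10*z,w),(1,p0-25*z,w)]+[(1,p0-25*z+case(-12,0,12)-CO,w2)]*3)
E
```

```text
clk 11.6 tcp [528.   36.1  19.7] err [ 0.  -0.5 -1.2] rot 0.12452125532737249 F [-0.3  0.2 -0.8] w 27.313929713410506 0.0 q [ 0.2  0.5  1.8 -0.6  0.9  0.3]
1, 0, 0, 0, 0, 0, 0, 1, 0, 0, 0, 0, 0, 0, 1, 0, 0, 0, 0, 0, 0, 1, 0, 0, 0, 0, 0, 0, 1, 0, 0, 0, 0, 0, 0, 1, 0, 0, -0.01, 0, 0, 0, 1, 0, 0, -0.025, 0, 0, 0, 1, 0.0052, 0, -0.0411, 0, 0.419, 0, 1, 0.0052, 0, -0.0411, 0, 0.419, 0, 1, 0.0052, 0, -0.0411, 0, 0.419, 0
```

{"op": "carry_out", "data": {"moves": [1,0,0,0,0,0,0,1,0,0,0,0,0,0,1,0,0,0,0,0,0,1,0,0,0,0,0,0,1,0,0,0,0,0,0,1,0,0,-0.01,0,0,0,1,0,0,-0.025,0,0,0,1,0.005,0,-0.041,0,0.419,0,1,0.005,0,-0.041,0,0.419,0,1,0.005,0,-0.041,0,0.419,0], "force": 35}}

```text
clock: 12.85
tool_pos: [525.0, 57.7, 56.7]
tcp_rot: [0.624, 0.781, -0.015, 0.022]
force: [0.3, -1.4, 0.2]
grip_width: 15.7
finger_force: 34.5
```

```bash
python3 - <<'E'
from h import *
# fix stored command for the rounded numbers
ok()
s=bot.sense();c=bot.calibration('wrist');p,d=bot.capture('wrist')
P=cloud(c,d);Q=R.from_quat(s['tcp_rot']).inv().apply(P.reshape(-1,3)-s['tool_pos'])
m=(abs(Q[:,1])<2)&(Q[:,2]>-45)&(Q[:,2]<10)&(abs(Q[:,0])<45)
for x in range(-40,40,4):
    k=m&(abs(Q[:,0]-x)<2)
    if k.any(): print(x,k.sum(),np.median(Q[k,2]))
s=bot.sense();print(s['dq'],tocase(s['tool_pos']))
E
```

```text
clk 12.85 tcp [525.   57.7  56.7] err [ 2.3 -1.6  1.5] rot 0.30798981090753336 F [ 0.3 -1.4  0.2] w 15.651661504889853 34.52304661273956 q [-0.   0.3  1.8 -0.1  1.  -0.2]
-28 16 -10.553653866533747
-24 65 -10.96335471748946
-20 78 -11.141209169044487
-16 91 -9.917675239330052
-12 50 -11.127642966716941
-8 82 -12.437479055687604
-4 79 -12.654357432381985
0 93 -12.787247651617013
4 86 -13.089323552681595
8 95 -13.313598035449724
12 94 -13.557818644601614
16 106 -13.729251944856962
20 103 -14.078600667514449
24 184 -9.289814244240493
[ 0.   0.   0.  -0.1 -0.   0.1] [-9.2 48.4 56.2]
```

```bash
python3 - <<'E'
from h import *
w=pose(1.7946,-3.4)
T=case(-1,47.5,21)-w.apply([-2,0,-4.9])+[0,0.5,1.0];print(T,tocase(T))
up=lambda k:T+[0,0,k]
plan([(1,up(30),w)]*3+[(1,up(k),w) for k in (20,12,7)]+[(1,up(5),w)]*4)
E
```

```text
[525.2  51.3  17. ] [-3.2 47.6 17. ]
1, -0.008, 0.0006, 0.0086, 0, -0.007, 0, 1, -0.008, 0.0006, 0.0086, 0, -0.007, 0, 1, -0.008, 0.0006, 0.0086, 0, -0.007, 0, 1, -0.0074, 0.0006, 0.0186, 0, -0.007, 0, 1, -0.007, 0.0006, 0.0266, 0, -0.007, 0, 1, -0.0068, 0.0006, 0.0316, 0, -0.007, 0, 1, -0.0066, 0.0006, 0.0336, 0, -0.007, 0, 1, -0.0066, 0.0006, 0.0336, 0, -0.007, 0, 1, -0.0066, 0.0006, 0.0336, 0, -0.007, 0, 1, -0.0066, 0.0006, 0.0336, 0, -0.007, 0
```

{"op": "carry_out", "data": {"moves": [1,-0.008,0.0006,0.0086,0,-0.007,0,1,-0.008,0.0006,0.0086,0,-0.007,0,1,-0.008,0.0006,0.0086,0,-0.007,0,1,-0.0074,0.0006,0.0186,0,-0.007,0,1,-0.007,0.0006,0.0266,0,-0.007,0,1,-0.0068,0.0006,0.0316,0,-0.007,0,1,-0.0066,0.0006,0.0336,0,-0.007,0,1,-0.0066,0.0006,0.0336,0,-0.007,0,1,-0.0066,0.0006,0.0336,0,-0.007,0,1,-0.0066,0.0006,0.0336,0,-0.007,0]}}

```text
clock: 14.15
tool_pos: [525.6, 50.6, 21.2]
tcp_rot: [0.623, 0.781, -0.019, 0.024]
force: [0.8, 0.1, -0.7]
grip_width: 15.5
finger_force: 34.5
```

```bash
python3 - <<'E'
from h import *
ok()
s=bot.sense();c=bot.calibration('wrist');p,d=bot.capture('wrist')
L=tocase(cloud(c,d).reshape(-1,3))
for x in range(-36,36,4):
    k=(abs(L[:,0]-x)<2)&(abs(L[:,1]-47.5)<2.5)&(L[:,2]>18)&(L[:,2]<50)
    if k.sum()>5: print(x,k.sum(),np.median(L[k,2]))
p0,w=load()
dn=lambda k:p0-[0,0,k]
plan([(1,dn(k),w) for k in (1.5,3,4,4.5)]+[(1,dn(4.5),w)]+[(0.68,dn(4.5),w)]*3+[(0.68,dn(-5),w),(0.68,dn(-15),w)])
E
```

```text
clk 14.15 tcp [525.6  50.6  21.2] err [ 0.4 -0.7 -0.8] rot 0.13662790136690972 F [ 0.8  0.1 -0.7] w 15.549828928374382 34.52720582485199 q [-0.   0.4  1.8 -0.1  0.9 -0.2]
-36 183 28.338667831665845
-32 68 32.54775512499356
-28 198 28.137811423098896
-24 122 33.836182541027064
-20 126 33.93253399562056
-16 118 33.83900696791558
-12 121 33.926526703691636
-8 112 33.76133854804418
-4 114 33.84322177922542
0 115 33.84316603417268
4 110 33.78544975551783
8 69 33.55138226901214
12 94 31.890011487413858
16 101 33.24996519436591
20 90 33.36353607512343
24 36 33.12315430690867
32 67 24.885845804267348
1, 0.0001, 0, 0.0015, 0, 0, 0, 1, 0.0002, 0, 0.003, 0, 0, 0, 1, 0.0002, 0, 0.004, 0, 0, 0, 1, 0.0003, 0, 0.0045, 0, 0, 0, 1, 0.0003, 0, 0.0045, 0, 0, 0, 0.68, 0.0003, 0, 0.0045, 0, 0, 0, 0.68, 0.0003, 0, 0.0045, 0, 0, 0, 0.68, 0.0003, 0, 0.0045, 0, 0, 0, 0.68, -0.0003, 0, -0.005, 0, 0, 0, 0.68, -0.0009, 0, -0.015, 0, 0, 0
```

{"op": "carry_out", "data": {"moves": [1,0.0001,0,0.0015,0,0,0,1,0.0002,0,0.003,0,0,0,1,0.0002,0,0.004,0,0,0,1,0.0003,0,0.0043,0,0,0,1,0.0003,0,0.0043,0,0,0,0.68,0.0003,0,0.0043,0,0,0,0.68,0.0003,0,0.0043,0,0,0,0.68,0.0003,0,0.0043,0,0,0,0.68,-0.0003,0,-0.005,0,0,0,0.68,-0.0009,0,-0.015,0,0,0]}}

```text
clock: 15.45
tool_pos: [525.4, 50.7, 36.5]
tcp_rot: [0.623, 0.781, -0.019, 0.024]
force: [0.4, 0.2, 0.7]
grip_width: 27.1
finger_force: 0.0
```

```bash
python3 - <<'E'
from h import *
ok()
p0,w=load();w0=pose(1.7946,-10)
plan([(0.68,p0+[0,0,30],w)]*1+[(0.68,p0+[0,0,70],w)]*2+[(1,case(-45,20,180),w0)]*7)
E
```

```text
clk 15.45 tcp [525.4  50.7  36.5] err [ 0.1 -0.6 -0.5] rot 0.12532747117261578 F [0.4 0.2 0.7] w 27.067890110639713 0.0 q [-0.   0.3  1.8 -0.1  1.  -0.2]
0.68, -0.0018, 0, -0.0299, 0, 0, 0, 0.68, -0.0041, 0, -0.0699, 0, 0, 0, 0.68, -0.0041, 0, -0.0699, 0, 0, 0, 1, 0.0332, -0.0276, -0.1452, 0, -0.115, 0, 1, 0.0332, -0.0276, -0.1452, 0, -0.115, 0, 1, 0.0332, -0.0276, -0.1452, 0, -0.115, 0, 1, 0.0332, -0.0276, -0.1452, 0, -0.115, 0, 1, 0.0332, -0.0276, -0.1452, 0, -0.115, 0, 1, 0.0332, -0.0276, -0.1452, 0, -0.115, 0, 1, 0.0332, -0.0276, -0.1452, 0, -0.115, 0
```

{"op": "carry_out", "data": {"moves": [0.68,-0.0018,0,-0.0299,0,0,0,0.68,-0.0041,0,-0.0699,0,0,0,0.68,-0.0041,0,-0.0699,0,0,0,1,0.0332,-0.0276,-0.1452,0,-0.115,0,1,0.0332,-0.0276,-0.1452,0,-0.115,0,1,0.0332,-0.0276,-0.1452,0,-0.115,0,1,0.0332,-0.0276,-0.1452,0,-0.115,0,1,0.0332,-0.0276,-0.1452,0,-0.115,0,1,0.0332,-0.0276,-0.1452,0,-0.115,0,1,0.0332,-0.0276,-0.1452,0,-0.115,0]}}

```text
clock: 16.7
tool_pos: [489.0, 85.1, 178.1]
tcp_rot: [0.621, 0.779, -0.055, 0.068]
force: [0.3, 0.1, -0.7]
grip_width: 0.1
finger_force: 0.0
```

```bash
python3 - <<'E'
from h import *
ok()
s=bot.sense();c=bot.calibration('wrist');p,d=bot.capture('wrist')
np.savez('w5.npz',p=p,d=d,pose=c['pose']);cv2.imwrite('pics/w5.png',p[:,:,::-1])
P=cloud(c,d).reshape(-1,3);L=tocase(P)
for yy in (-47.5,0.5,47.5):
  print(yy,[(x,round(float(np.median(L[k,2])),1)) for x in range(-32,36,4) for k in [(abs(L[:,0]-x)<2)&(abs(L[:,1]-yy)<2.5)&(L[:,2]<60)] if k.sum()>3])
k=(abs(L[:,1])<80)&(L[:,2]>45)&(L[:,2]<125)&(L[:,0]>30)&(L[:,0]<60)
if k.sum()>30: print('lid',k.sum(),np.polyfit(L[k,2]-33,L[k,0],1))
E
```

```text
clk 16.7 tcp [489.   85.1 178.1] err [-0.1 -0.8 -1.9] rot 0.1451372817009934 F [ 0.3  0.1 -0.7] w 0.08692406533998821 0.0 q [ 0.1  0.1  1.8 -0.2  1.2 -0.1]
-47.5 [(-32, 32.7), (-24, 26.4), (-20, 27.7), (-16, 27.4), (-12, 26.5), (-8, 27.9), (-4, 28.7), (0, 28.4), (4, 28.7), (8, 28.8), (12, 28.8), (16, 28.7), (20, 28.7), (24, 28.5), (32, 23.9)]
0.5 [(-32, 32.5), (-24, 25.2), (-20, 28.9), (-16, 28.9), (-12, 28.9), (-8, 28.9), (-4, 28.6), (0, 28.7), (4, 28.2), (8, 28.1), (12, 26.7), (16, 27.1), (20, 27.7), (24, 27.5), (32, 23.9)]
47.5 [(-32, 32.2), (-28, 24.8), (-24, 28.8), (-20, 28.9), (-16, 28.6), (-12, 28.4), (-8, 28.3), (-4, 28.5), (0, 28.4), (4, 28.4), (8, 27.4), (12, 26.1), (16, 27.2), (20, 27.5), (24, 27.2), (28, 21.7), (32, 24.2)]
lid 3269 [-0.1 50.9]
```

View pics/w5.png

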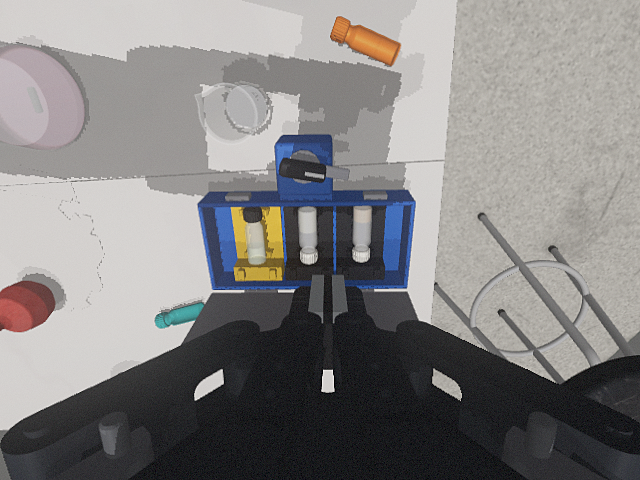

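```bash
python3 - <<'E'
from h import *
w=pose(1.7946,0)
plan([(1,case(-20,0,215),w)]*2+[(1,case(92,0,210),w)]*4+[(1,case(88,0,108),w)]*4)
E
```

```text
1, -0.0306, -0.02, -0.0302, 0, 0.174, 0, 1, -0.0306, -0.02, -0.0302, 0, 0.174, 0, 1, -0.1401, -0.0201, -0.0058, 0, 0.174, 0, 1, -0.1401, -0.0201, -0.0058, 0, 0.174, 0, 1, -0.1401, -0.0201, -0.0058, 0, 0.174, 0, 1, -0.1401, -0.0201, -0.0058, 0, 0.174, 0, 1, -0.1185, -0.0201, 0.0939, 0, 0.174, 0, 1, -0.1185, -0.0201, 0.0939, 0, 0.174, 0, 1, -0.1185, -0.0201, 0.0939, 0, 0.174, 0, 1, -0.1185, -0.0201, 0.0939, 0, 0.174, 0
```

{"op": "carry_out", "data": {"moves": [1,-0.0306,-0.02,-0.0302,0,0.174,0,1,-0.0306,-0.02,-0.0302,0,0.174,0,1,-0.1401,-0.0201,-0.0058,0,0.174,0,1,-0.1401,-0.0201,-0.0058,0,0.174,0,1,-0.1401,-0.0201,-0.0058,0,0.174,0,1,-0.1401,-0.0201,-0.0058,0,0.174,0,1,-0.1185,-0.0201,0.0939,0,0.174,0,1,-0.1185,-0.0201,0.0939,0,0.174,0,1,-0.1185,-0.0201,0.0939,0,0.174,0,1,-0.1185,-0.0201,0.0939,0,0.174,0]}}

```text
clock: 18.0
tool_pos: [500.3, -48.0, 108.6]
tcp_rot: [0.623, 0.782, -0.0, 0.002]
force: [0.3, -0.3, -0.4]
grip_width: 0.3
finger_force: 0.0
```

```bash
python3 - <<'E'
from h import *
ok();print(tocase(bot.sense()['tool_pos']))
w=pose(1.7946,0)
def C(f,r=75,pen=1):
    a=(8-pen); return case(50-r*np.cos(f)+a*np.sin(f)+11,0,33+r*np.sin(f)+a*np.cos(f))
fs=[1.6,1.45,1.3,1.15,1.0,0.85,0.7,0.55,0.4,0.28]
plan([(1,C(f),w) for f in fs])
E
```

```text
clk 18.0 tcp [500.3 -48.  108.6] err [1.3 0.2 0.6] rot 0.2440267205274473 F [ 0.3 -0.3 -0.4] w 0.3320794721568022 0.0 q [-0.3  0.2  1.8 -0.   1.1 -0.5]
[ 88.1   1.3 108.6]
1, 0.0178, 0, 0.0003, 0, 0, 0, 1, 0.0291, 0, -0.0002, 0, 0, 0, 1, 0.0403, 0.0001, 0.0009, 0, 0, 0, 1, 0.0513, 0.0001, 0.0037, 0, 0, 0, 1, 0.0617, 0.0001, 0.0081, 0, 0, 0, 1, 0.0713, 0.0001, 0.0141, 0, 0, 0, 1, 0.0799, 0.0001, 0.0214, 0, 0, 0, 1, 0.0873, 0.0001, 0.0299, 0, 0, 0, 1, 0.0934, 0.0001, 0.0394, 0, 0, 0, 1, 0.0972, 0.0001, 0.0476, 0, 0, 0
```

{"op": "carry_out", "data": {"moves": [1,0.0178,0,0,0,0,0,1,0.029,0,0,0,0,0,1,0.0403,0,0.001,0,0,0,1,0.0513,0,0.0037,0,0,0,1,0.0617,0,0.0081,0,0,0,1,0.0713,0,0.0141,0,0,0,1,0.0799,0,0.0214,0,0,0,1,0.0873,0,0.0299,0,0,0,1,0.0934,0,0.0394,0,0,0,1,0.0972,0.0001,0.0476,0,0,0]}}

```text
clock: 19.25
tool_pos: [477.0, 46.4, 58.3]
tcp_rot: [0.623, 0.782, -0.001, 0.0]
force: [0.5, 0.5, 0.8]
grip_width: -0.3
finger_force: 0.3
```

```bash
python3 - <<'E'
from h import *
ok();print(tocase(bot.sense()['tool_pos']))
w=pose(1.7946,0)
def C(f,r=75,pen=1):
    a=(8-pen); return case(50-r*np.cos(f)+a*np.sin(f)+11,0,33+r*np.sin(f)+a*np.cos(f))
plan([(1,C(f),w) for f in (.2,.13,.07,.03,0)]+[(1,C(0,pen=2),w)]*2+[(1,C(0,pen=-10),w)]+[(1,C(0,pen=-60),w)]*2)
E
```

```text
clk 19.25 tcp [477.   46.4  58.3] err [-0.5 -0.1 -2.1] rot 0.12136657513903532 F [0.5 0.5 0.8] w -0.3016517398988265 0.2820097154472023 q [-0.1  0.2  1.9 -0.   1.  -0.3]
[-9.1 -0.5 58.3]
1, 0.002, 0, 0.0057, 0, 0, 0, 1, 0.0033, 0, 0.0108, 0, 0, 0, 1, 0.0042, 0, 0.0152, 0, 0, 0, 1, 0.0046, 0, 0.0182, 0, 0, 0, 1, 0.0048, 0, 0.0204, 0, 0, 0, 1, 0.0048, 0, 0.0214, 0, 0, 0, 1, 0.0048, 0, 0.0214, 0, 0, 0, 1, 0.0048, 0, 0.0094, 0, 0, 0, 1, 0.0048, 0, -0.0406, 0, 0, 0, 1, 0.0048, 0, -0.0406, 0, 0, 0
```

{"op": "carry_out", "data": {"moves": [1,0.002,0,0.0057,0,0,0,1,0.0033,0,0.0108,0,0,0,1,0.0042,0,0.0152,0,0,0,1,0.0046,0,0.0182,0,0,0,1,0.0048,0,0.0204,0,0,0,1,0.0048,0,0.0214,0,0,0,1,0.0048,0,0.0214,0,0,0,1,0.0048,0,0.0214,0,0,0,1,0.0048,0,0.0214,0,0,0,1,0.0048,0,0.0214,0,0,0]}}

```text
clock: 20.5
tool_pos: [476.8, 50.3, 40.7]
tcp_rot: [0.623, 0.782, -0.001, 0.001]
force: [-8.7, -1.0, 22.1]
grip_width: 0.2
finger_force: 11.4
```

```bash
python3 - <<'E'
from h import *
p,r=load();json.dump({'p':(p+r.apply([4.8,0,21.4])).tolist(),'q':r.as_quat().tolist()},open('cmd_next.json','w'))
ok()
p0,w=load();w2=pose(3.15,0)
plan([(1,p0+[0,0,20],w)]+[(1,p0+[0,0,70],w)]*2+[(0.62,case(-68,0,150),w2)]*7)
E
```

```text
clk 20.5 tcp [476.8  50.3  40.7] err [ 0.3 -0.9  1.7] rot 0.16154594411220952 F [-8.7 -1.  22.1] w 0.15992360114305884 11.437420793808997 q [-0.1  0.3  1.9 -0.   1.  -0.3]
1, 0, 0, -0.02, 0, 0, 0, 1, 0, 0, -0.07, 0, 0, 0, 1, 0, 0, -0.07, 0, 0, 0, 0.62, 0.054, 0, -0.111, 0, 0, -1.355, 0.62, 0.054, 0, -0.111, 0, 0, -1.355, 0.62, 0.054, 0, -0.111, 0, 0, -1.355, 0.62, 0.054, 0, -0.111, 0, 0, -1.355, 0.62, 0.054, 0, -0.111, 0, 0, -1.355, 0.62, 0.054, 0, -0.111, 0, 0, -1.355, 0.62, 0.054, 0, -0.111, 0, 0, -1.355
```

{"op": "carry_out", "data": {"moves": [1,0,0,-0.02,0,0,0,1,0,0,-0.07,0,0,-0.3,0.62,0,0,-0.07,0,0,-0.5,0.62,0.054,0,-0.111,0,0,-1.355,0.62,0.054,0,-0.111,0,0,-1.355,0.62,0.054,0,-0.111,0,0,-1.355,0.62,0.054,0,-0.111,0,0,-1.355,0.62,0.054,0,-0.111,0,0,-1.355,0.62,0.054,0,-0.111,0,0,-1.355,0.62,0.054,0,-0.111,0,0,-1.355]}}

```text
clock: 21.75
tool_pos: [464.6, 103.4, 148.8]
tcp_rot: [-0.004, 1.0, -0.001, 0.0]
force: [0.2, -0.0, -0.2]
grip_width: 32.2
finger_force: 0.0
```

```bash
python3 - <<'E'
from h import *
ok()
c=bot.calibration('wrist');p,d=bot.capture('wrist')
np.savez('w6.npz',p=p,d=d,pose=c['pose']);cv2.imwrite('pics/w6.png',cv2.resize(p[90:390,140:540,::-1],None,fx=2,fy=2,interpolation=cv2.INTER_CUBIC))
P=cloud(c,d).reshape(-1,3);L=tocase(P)
k=(abs(L[:,1])<85)&(L[:,2]>25)&(L[:,2]<60)&(L[:,0]>-38)&(L[:,0]<45)
A=np.c_[L[k,:2],np.ones(k.sum())];print('lid plane',k.sum(),np.round(np.linalg.lstsq(A,L[k,2],rcond=None)[0],4))
b=(np.hypot(L[:,0]+68,L[:,1])<28)&(L[:,2]>56)&(L[:,2]<66)
q=L[b,:2];print('bar top',b.sum(),q.mean(0),np.median(L[b,2]));u,sv,vt=np.linalg.svd(q-q.mean(0),full_matrices=False);print(vt[0],np.arctan2(vt[0,1],vt[0,0]),np.ptp((q-q.mean(0))@vt.T,axis=0),proj(c,[case(-68,0,60)]))
E
```

```text
clk 21.75 tcp [464.6 103.4 148.8] err [ 0.2 -0.4 -1.2] rot 0.1335371743449571 F [ 0.2 -0.  -0.2] w 32.17940311035307 0.0 q [ 0.   0.1  1.9 -0.   1.2 -1.5]
lid plane 20012 [ 0.   0.  41.1]
bar top 801 [-67.1  -0.6] 59.36345729834386
[0.2 1. ] 1.4004925164828401 [33.4 12. ] [[328.9 240. ]]
```

View pics/w6.png

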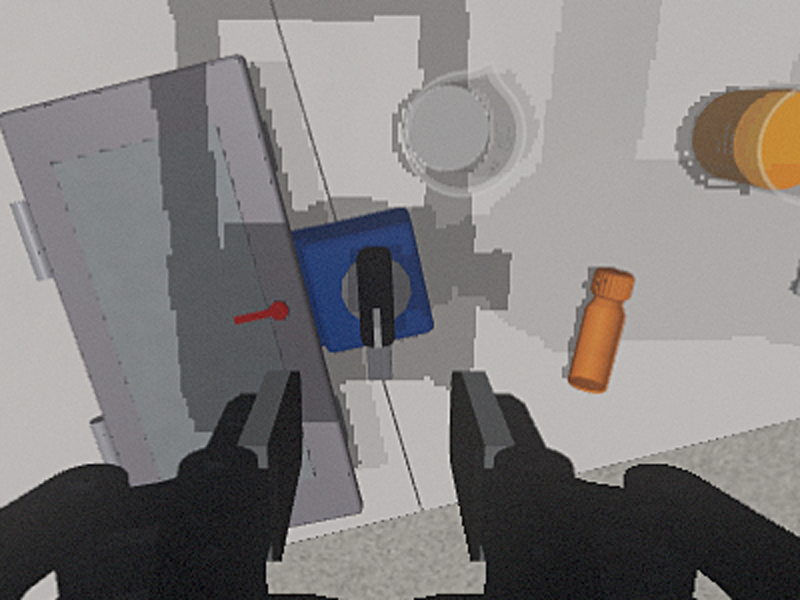

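```bash
python3 - <<'E'
from h import *
z=np.load('w6.npz');c=bot.calibration('wrist');c['pose']=z['pose']
a=atz(c,140+280/2,90+311/2,41);b=atz(c,140+237/2,90+321/2,41);print(tocase(a),tocase(b))
# lid edge direction (latch side edge, crop pts)
e1=atz(c,140+243/2,90+57/2,41);e2=atz(c,140+360/2,90+512/2,41);d=(e2-e1)[:2];print('edge angle',np.arctan2(d[1],d[0])-np.pi/2,tocase(e1),tocase(e2))
w=pose(-1.347+1.40+np.pi,0);T=case(-67.6,-0.2,47.5)
plan([(0.62,T+[0,0,45],w)]*3+[(0.62,T+[0,0,k],w) for k in (30,18,9,4,0)]+[(0.62,T,w)]*2)
E
```

```text
[-30.5   1.6  41. ] [-13.9   2.   41. ]
edge angle -1.3449414844260137 [-40.6 -88.2  41. ] [-40.9  90.4  41. ]
0.62, 0.0001, -0.0004, 0.0575, 0, 0, -0.045, 0.62, 0.0001, -0.0004, 0.0575, 0, 0, -0.045, 0.62, 0.0001, -0.0004, 0.0575, 0, 0, -0.045, 0.62, 0.0001, -0.0004, 0.0725, 0, 0, -0.045, 0.62, 0.0001, -0.0004, 0.0845, 0, 0, -0.045, 0.62, 0.0001, -0.0004, 0.0935, 0, 0, -0.045, 0.62, 0.0001, -0.0004, 0.0985, 0, 0, -0.045, 0.62, 0.0001, -0.0004, 0.1025, 0, 0, -0.045, 0.62, 0.0001, -0.0004, 0.1025, 0, 0, -0.045, 0.62, 0.0001, -0.0004, 0.1025, 0, 0, -0.045
```

{"op": "carry_out", "data": {"moves": [0.62,0,0,0.0575,0,0,-0.045,0.62,0,0,0.0575,0,0,-0.045,0.62,0,0,0.0575,0,0,-0.045,0.62,0,0,0.0725,0,0,-0.045,0.62,0,0,0.0845,0,0,-0.045,0.62,0,0,0.0935,0,0,-0.045,0.62,0,0,0.0985,0,0,-0.045,0.62,0,0,0.1025,0,0,-0.045,0.62,0,0,0.1025,0,0,-0.045,0.62,0.0001,-0.0004,0.1025,0,0,-0.045]}}

```text
clock: 23.05
tool_pos: [464.7, 102.9, 46.5]
tcp_rot: [-0.027, 1.0, -0.001, 0.0]
force: [0.6, 0.2, 0.1]
grip_width: 32.5
finger_force: 0.0
```

```bash
python3 - <<'E'
from h import *
ok(); print(tocase(bot.sense()['tool_pos']))
E
```

```text
clk 23.05 tcp [464.7 102.9  46.5] err [ 0.4 -0.6 -1. ] rot 0.13295196861268946 F [0.6 0.2 0.1] w 32.54300940821854 0.0 q [ 0.   0.2  1.9 -0.   1.  -1.6]
[-66.9   0.1  46.5]
```

{"op": "carry_out", "data": {"moves": [1,0,0,0,0,0,0,1,0,0,0,0,0,0,1,0,0,0,0,0,0,1,0,0,0,0,0,0,1,0,0,0,0,0,0.15,1,0,0,0,0,0,0.3,1,0,0,0,0,0,0.45,1,0,0,0,0,0,0.6,1,0,0,0,0,0,0.75,1,0,0,0,0,0,0.9], "force": 35}}

```text
clock: 24.3
tool_pos: [465.0, 104.0, 46.7]
tcp_rot: [0.413, 0.911, 0.0, 0.001]
force: [-0.2, 6.0, 3.5]
grip_width: 10.8
finger_force: 37.4
```

{"op": "carry_out", "data": {"moves": [1,0,0,0,0,0,0.12,1,0,0,0,0,0,0.24,1,0,0,0,0,0,0.36,1,0,0,0,0,0,0.45,1,0,0,0,0,0,0.5,1,0,0,0,0,0,0.5,1,0,0,0,0,0,0.5,1,0,0,0,0,0,0.5,1,0,0,0,0,0,0.5,1,0,0,0,0,0,0.5]}}

```text
clock: 25.55
tool_pos: [465.5, 104.2, 46.7]
tcp_rot: [0.624, 0.782, 0.001, 0.001]
force: [0.8, 5.5, 2.6]
grip_width: 11.1
finger_force: 37.2
```

```bash
python3 - <<'E'
from h import *
p,r=load();json.dump({'p':p.tolist(),'q':(r*R.from_rotvec([0,0,1.4])).as_quat().tolist()},open('cmd_next.json','w'))
ok();x=R.from_quat(bot.sense()['tcp_rot']).as_matrix()[:,0];print(np.round(np.arctan2(x[1],x[0])-np.pi+1.346,3))
p0,w=load();
plan([(0.62,p0,w)]*3+[(0.62,p0+[0,0,15],w),(0.62,p0+[0,0,40],w)]+[(0.62,p0+[0,0,110],w)]*5)
E
```

```text
clk 25.55 tcp [465.5 104.2  46.7] err [ 1.1  0.8 -0.8] rot 0.17424310578790422 F [0.8 5.5 2.6] w 11.130182338731675 37.18932330608368 q [ 0.   0.2  1.9  0.   1.  -0.2]
-0.001
0.62, 0, 0, 0, 0, 0, 0, 0.62, 0, 0, 0, 0, 0, 0, 0.62, 0, 0, 0, 0, 0, 0, 0.62, 0, 0, -0.015, 0, 0, 0, 0.62, 0, 0, -0.04, 0, 0, 0, 0.62, 0, 0, -0.11, 0, 0, 0, 0.62, 0, 0, -0.11, 0, 0, 0, 0.62, 0, 0, -0.11, 0, 0, 0, 0.62, 0, 0, -0.11, 0, 0, 0, 0.62, 0, 0, -0.11, 0, 0, 0
```

{"op": "carry_out", "data": {"moves": [0.62,0,0,0,0,0,0,0.62,0,0,0,0,0,0,0.62,0,0,0,0,0,0,0.62,0,0,-0.015,0,0,0,0.62,0,0,-0.04,0,0,0,0.62,0,0,-0.11,0,0,0,0.62,0,0,-0.11,0,0,0,0.62,0,0,-0.11,0,0,0,0.62,0,0,-0.11,0,0,0,0.62,0,0,-0.11,0,0,0]}}

```text
clock: 26.8
tool_pos: [463.0, 103.0, 154.6]
tcp_rot: [0.624, 0.782, -0.002, -0.0]
force: [0.6, 0.5, -0.1]
grip_width: 32.3
finger_force: 0.0
```

```bash
python3 - <<'E'
from h import *
ok()
c=bot.calibration('wrist');p,d=bot.capture('wrist')
cv2.imwrite('pics/w7.png',cv2.resize(p[90:390,140:540,::-1],None,fx=2,fy=2,interpolation=cv2.INTER_CUBIC))
np.savez('w7.npz',p=p,d=d,pose=c['pose'])
L=tocase(cloud(c,d).reshape(-1,3))
b=(np.hypot(L[:,0]+67.5,L[:,1])<24)&(L[:,2]>55)&(L[:,2]<66)
q=L[b,:2];u,sv,vt=np.linalg.svd(q-q.mean(0),full_matrices=False);print(b.sum(),q.mean(0),np.round(np.arctan2(vt[0,1],vt[0,0]),3),np.ptp((q-q.mean(0))@vt.T,axis=0))
k=(abs(L[:,1])<85)&(L[:,2]>25)&(L[:,2]<44)&(L[:,0]>-30)&(L[:,0]<45)
print('lid',np.median(L[k,2]))
E
```

```text
clk 26.8 tcp [463.  103.  154.6] err [-1.3 -0.5 -2.9] rot 0.2276162048594571 F [ 0.6  0.5 -0.1] w 32.339685271496776 0.0 q [ 0.   0.1  1.9 -0.   1.2 -0.2]
773 [-68.2   0.7] 0.006 [33.1 11.5]
lid 41.098517139145855
```

View pics/w7.png

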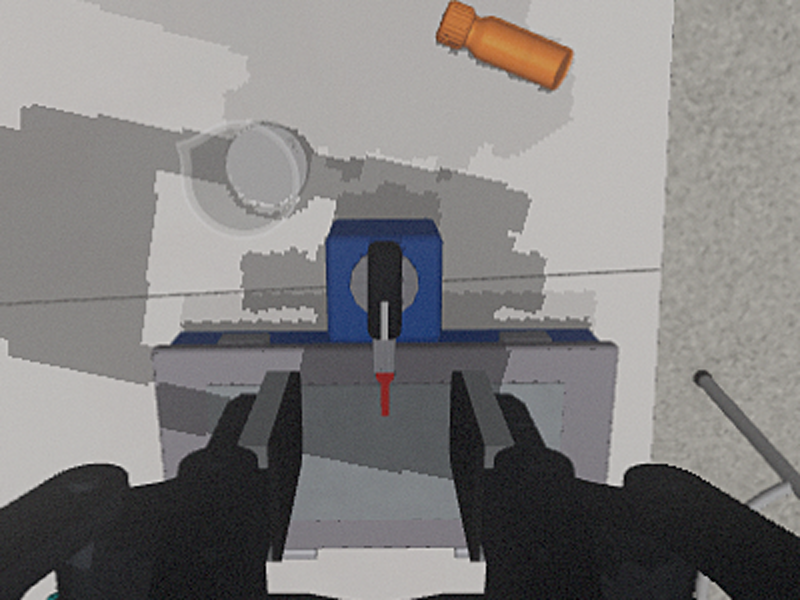

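The white mark at (385,315) and the tongue point straight at the red mark at (385,395), with the bar at 0.006 rad. The lid lies flat at 41 mm, the beaker is in place and the gripper is clear.

```bash
python3 -c "
from rig import bot
print(bot.finish_job())"
```

```text
the job is handed in; nothing more can be done
None
```

I laid both vials flat in their cradles, shut the lid fully and turned the latch knob until its white mark pointed at the red one, then handed the job in at about 27 s; I did not touch the third vial, the bottle or the beakers.

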